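Tip the ball bin over the stop bar

ROBOT

A 7-joint arm with a two-finger parallel gripper is mounted at the origin on the work surface. World frame = base frame: x ahead of the robot, y to its left, z up, the work surface at z = 0. Lengths are in mm, angles in rad, forces in N, time in s.
With the tool pointing down it reaches from about 425 to 975 mm from the base axis. Payload 16.7 kg.
Tool frame: the origin (TCP) lies midway between the tips of the shut fingers; the grasp point (between the pads) lies 19 mm behind it (manip.grip_depth is the distance from the TCP to the grasp point, in mm); z points along the fingers, y is the line along which they close (so a half turn about z gives the same grasp; the last joint's range is limited). The gripper opens to 85 mm and grips with 20 to 120 N. Pads are 22 mm wide; open, the fingers measure 114 mm over their backs; the gripper's body (76 mm by 85 mm) begins 54 mm behind the grasp point. The pads swing forward as they close: fully open they stand 13 mm farther back than shut.
Start: joints at [1.069, 0.426, 0.074, 1.606, -0.034, 1.111, -0.067], TCP at [232.564, -633.632, 231.302] pointing down, gripper open.
Joint ranges: [-2.85, 2.85], [-0.5, 2.14], [-1.23, 1.37], [0.21, 2.46], [-1.02, 4.16], [0.16, 2.05], [-2.73, 2.73]. Speed limits (rad/s): [1.89, 1.89, 2.39, 2.39, 3.01, 3.01, 3.01].

INTERFACE

Orientations are given as [roll, pitch, yaw] about the fixed x, y, z axes, in that order (R = Rz(yaw) Ry(pitch) Rx(roll)).
In Python, from station import manip gives the robot as it stands.
- The arm moves only by the tool send_rows, never from a script. Its argument "rows" is text: rows parted by semicolons, each of 6 numbers parted by spaces: the shift along the tool's x, y, z in cm, then the turn, a rotation vector about the tool's x, y, z in degrees. A call has 1 to 10 rows; each row is the pose to reach, as a shift and turn from the pose commanded when the call began, along the tool's axes at that moment; what a row does not reach only later rows make up. A row lasts 1/10 s, in which the tool goes at most 50 mm and 8.59 degrees, less where a joint would pass 70% of its speed; a pose out of reach is approached as far as the arm can. A call with a gripper value outside its range is refused whole. "jaw" is the opening, from -1 (shut) to 1 (fully open), so that 0 is half open, set as the call begins (left out, the last holds). The fingers move at their own pace and stop on an object; the grip force is fixed at half the most. Time passes only in rows, so rows that repeat a pose let the fingers close. It gives the time, the measured TCP pose, the force, the opening and the grip force at its end, in the units of the state.
- manip.get_state(): the state, without advancing time (a new reading comes with each control period).
- manip.capture(name): name is "side" or "top" or "wrist"; returns a dict with "img" (420x560x3 uint8, red, green, blue), "fov_y" (degrees; the focal length in pixels is half the picture's height over the tangent of half this angle, whatever the lens; pixels are square), "cx", "cy" (the principal point, pixels), "dist" ([k1, k2, p1, p2, k3] as OpenCV has them; the pictures are not rectified), "view" (4x4, takes a point from world to camera coordinates). Camera axes: x right, y down, z forward; pixel columns grow to the right and rows downward; lengths in mm; the calibration is good to about 2 mm. A picture is of the moment at which its call begins. There is no depth.
- manip.close_job(): hands the job in; it is judged then, once.
Trained networks look in a picture, given as the dict that the camera call returned (one of the last four; its "shot" number tells which), for a name from the list of things; names that differ only in an ending like _2 or _b are one class to them, and where a whole thing is asked for, a point or a joint stands for the part that bears it (a point fixed in the world has none). Each returns a list of dicts, best first, with "score" (0 to 1); they miss things now and then, are a little off and sometimes report something else, mostly with a low value. They report only what shows in the picture. A call takes as long as a camera call.
- manip.outline_of(picture, name): "mask" (420x560 bool, what is visible of it) and "rect" ([left, top, width, height] in pixels, round what is visible of it).
The state is a dict: "time_s": time; "qpos": joint angles; "joint_velocities": joint speeds; "effort": joint torques, N m; "eef_pos": TCP position; "orientation": TCP orientation; "force": force on the tool from outside, world axes, zero at the start; "wrist_torque": the same for the moment, N m; "gripper_width": opening from 0.0 (shut) to 1.0 (fully open); "finger_force": force on a finger pad.
Only numpy, scipy, OpenCV 4.12 (cv2) and the standard library are available. Lean on these libraries where they do the work, as an engineer would, in place of code of your own. Each camera call takes 0.05 s, during which the arm holds its last target. There are 200 camera calls.

TASK

Empty the tall sheet-metal bin: tip it over the stop bar of its stand so that it comes to lie on its side on the ramp, mouth towards the tray, and both steel balls run out into the tray. Tip it in place, without lifting the whole bin off the stand, and leave the low bin beside it standing where it is.

Things in the scene. Friction and masses are not known exactly. Their poses are not given: they have to be found in the camera images.
- stop (a point): Stop bar, top, mid-length: flat steel strip, 5 mm high, 6 thick, along y at the edge of a shelf. Fixed grey stand, 400 mm wide; x points from shelf over bar to tray, z up. Point is 80 mm above the table, 5 above the shelf (x -130 to 0). Past it a ramp falls 25 degrees for 111 mm to a 4 mm ledge that catches a tipped bin's rim; then an open tray, x 95 to 265 mm, walls 60 mm, floor 76 mm below.
- tall_bin_mid (a point): Centre of the tall bin: loose open steel box 70 (x) x 100 (y) x 120 mm high, smooth, walls 4 mm, 0.3-0.56 kg plus balls. z points out of its mouth, x to the stop bar. Stands on the shelf 2 to 8 mm short of the bar, left or right of the low bin, rear face free. A push of a few N near the top of the rear face towards the bar tips it about the bar; past some 45 degrees it falls onto the ramp.
- low_bin_mid (a point): Centre, half-way up, of the low bin: the same metal, 70 mm (its x) by 120 mm (its y) by only 60 mm high, holding two brass bushes. It stands beside the tall bin on the same shelf, with a gap of 45 mm or more between them. To be left alone.
- ball_a_center (a point): Centre of one loose steel ball, 24 mm in diameter, lying in the tall bin.
- ball_b_center (a point): Centre of the other steel ball, the same, lying in the tall bin.

How it is judged:
By the outcome, as a careful person would: the job done as asked, in the order asked, and still so for the second after the job is handed in, with the robot touching nothing.
It also fails if it takes over 34 s, if anything falls off the work surface, if the arm or the gripper's body presses on something with over 40 N, if the wrist force passes 120 N, or if a joint passes its speed limit or range.

## Working session

There is one attempt and no reset: what is moved stays moved. The work goes in short steps, Python scripts to look and compute and a tool call to move; the robot and the scene stay as the last step left them, time stands still between calls to the robot, and variables do not carry over. Pictures are saved under pics/ and viewed, at most 10 in all, crops included, and the job is handed in when it is done.

Besides the shell and the picture viewer there is one more tool, called after "Request:" as name(argument=value, ...) on one line, values as JSON. send_rows: Moves the arm, as the interface text tells. Its arguments: {"type":"object","properties":{"rows":{"type":"string"},"jaw":{"type":"number"}},"required":["rows"]}

```bash
mkdir -p pics; cat > h.py <<'E'
from station import manip
import numpy as np, cv2
def K(p):
    f=p["img"].shape[0]/2/np.tan(np.radians(p["fov_y"])/2)
    return np.array([[f,0,p["cx"]],[0,f,p["cy"]],[0,0,1.]])
def proj(p,P):
    V=np.array(p["view"]);r,_=cv2.Rodrigues(V[:3,:3])
    return cv2.projectPoints(np.array(P,float).reshape(-1,3),r,V[:3,3],K(p),np.array(p["dist"],float))[0].reshape(-1,2)
def onplane(p,uv,z):
    V=np.array(p["view"]);u=cv2.undistortPoints(np.array(uv,float).reshape(-1,1,2),K(p),np.array(p["dist"],float)).reshape(-1,2)
    d=np.c_[u,np.ones(len(u))]@V[:3,:3];c=-V[:3,:3].T@V[:3,3]
    return c+d*((z-c[2])/d[:,2])[:,None]
E
python3 - <<'E'
from h import *
s=manip.get_state();print(s["eef_pos"],s["orientation"],s["time_s"])
ims=[]
for n in("top","side"):
    p=manip.capture(n);ims.append(p["img"])
    V=np.array(p["view"]);print(n,-V[:3,:3].T@V[:3,3])
    for k in("tall_bin_mid","low_bin_mid","ball_a_center"):
        for o in manip.outline_of(p,k)[:2]:print(n,k,o["score"],o["rect"])
    cv2.imwrite(f"pics/{n}.png",cv2.cvtColor(p["img"],cv2.COLOR_RGB2BGR))
E
```

```text
[ 232.42980638 -633.27464063  230.57538871] [-3.14026721e+00  1.09147461e-04  3.51781745e-01] 0.0
top [516.01644331   4.5299626  784.09417157]
top tall_bin_mid 0.61 [283.4, 196.8, 94.5, 65.4]
top low_bin_mid 0.72 [125.9, 213.8, 100.8, 63.2]
top ball_a_center 0.52 [331.3, 208.3, 15.6, 19.0]
top ball_a_center 0.26 [293.9, 219.3, 17.5, 13.8]
side [315.1525393  380.11274527 621.86187562]
side tall_bin_mid 0.67 [278.5, 169.2, 68.6, 96.9]
side low_bin_mid 0.74 [207.7, 269.1, 86.4, 100.8]
side low_bin_mid 0.34 [65.5, 167.8, 305.2, 252.2]
```

View pics/top.png

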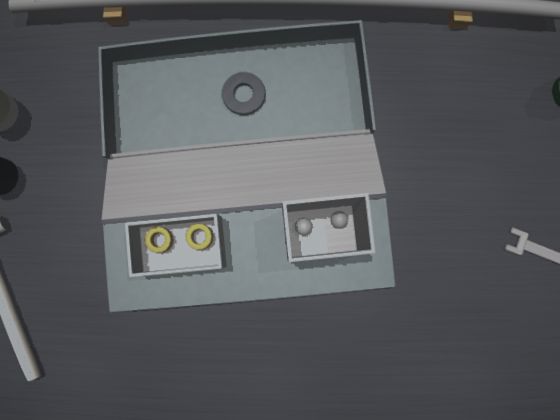

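View pics/side.png

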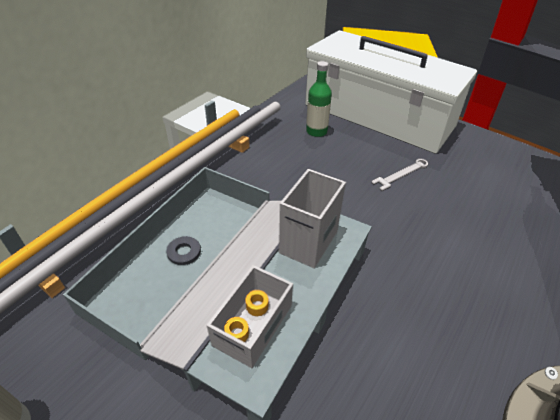

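Top view: the tall bin's rim has corners at about (284,201), (369,196), (373,257) and (289,263), with balls at (304,226) and (340,220). The low bin is to its left, at (127–222, 215–277). The tray is up-image, away from the robot. In the side view the tall bin stands upright, with its rear face free.

```bash
python3 - <<'E'
from h import *
p=manip.capture("top")
print(onplane(p,[(284,201),(369,196),(373,257),(289,263)],195).round(1))
print("low",onplane(p,[(126,220),(219,215),(222,271),(130,277)],135).round(1))
print("shelf",onplane(p,[(104,217),(384,192),(394,290),(111,310)],75).round(1))
q=manip.capture("side")
o=manip.outline_of(q,"tall_bin_mid")[0]["mask"];o2=manip.outline_of(p,"tall_bin_mid")[0]["mask"]
from scipy.optimize import least_squares
m=[(p,o2),(q,o)]
def corners(v):
    c,s=np.cos(v[2]),np.sin(v[2]);return [[v[0]+c*x-s*y,v[1]+s*x+c*y,z] for z in(75,195) for x in(-35,35) for y in(-50,50)]
def cost(v):
    e=0
    for pic,k in m:
        a=np.zeros(k.shape,np.uint8);cv2.fillConvexPoly(a,cv2.convexHull(np.round(proj(pic,corners(v))*16).astype(np.int32)),1,shift=4)
        e+=1-(k&(a>0)).sum()/(k|(a>0)).sum()
    return e
from scipy.optimize import minimize
c=onplane(p,[(284,201),(369,196),(373,257),(289,263)],195).mean(0)
r=minimize(cost,[c[0],c[1],0.05],method="Nelder-Mead",options=dict(initial_simplex=[[c[0],c[1],.05],[c[0]+5,c[1],.05],[c[0],c[1]+5,.05],[c[0],c[1],.12]]))
print(r.x,r.fun)
E
```

```text
[[ 575.6    2.3  195. ]
 [ 582.7  -96.1  195. ]
 [ 512.4 -100.8  195. ]
 [ 504.5   -4.4  195. ]]
low [[554.6 205.2 135. ]
 [562.7  84.4 135. ]
 [491.9  79.1 135. ]
 [481.6 197.6 135. ]]
shelf [[ 561.9  256.1   75. ]
 [ 602.3 -137.7   75. ]
 [ 466.4 -151.8   75. ]
 [ 431.4  241.9   75. ]]
[ 5.46817807e+02 -4.88104069e+01  1.22606540e-01] 0.1764215779039543
```

Request:
send_rows(rows="43 -45.7 0 0 0 15;43 -45.7 0 0 0 15;43 -45.7 0 0 0 15;43 -45.7 0 0 0 15;43 -45.7 0 0 0 15;43 -45.7 0 0 0 15;43 -45.7 0 0 0 15;43 -45.7 0 0 0 15;43 -45.7 0 0 0 15;43 -45.7 0 0 0 15", jaw=-0.3)

```text
time_s: 1.6
eef_pos: [429.2, -171.9, 231.7]
orientation: [3.141, -0.001, 0.09]
force: [1.2, -0.7, 0.1]
gripper_width: 0.353
finger_force: 0.0
```

Request:
send_rows(rows="5.5 -11.2 0 0 0 0;5.5 -11.2 0 0 0 0;5.5 -11.2 0 0 0 0;5.5 -11.2 0 0 0 0;5.5 -11.2 3 0 0 0;5.5 -11.2 5.5 0 0 0;5.5 -11.2 5.5 0 0 0;5.5 -11.2 5.5 0 0 0;5.5 -11.2 5.5 0 0 0")

```text
time_s: 2.5
eef_pos: [474.1, -57.6, 177.7]
orientation: [3.141, -0.002, 0.089]
force: [-0.3, 0.4, 0.2]
gripper_width: 0.354
finger_force: 0.0
```

```bash
python3 - <<'E'
from h import *
s=manip.get_state();print(s["eef_pos"],s["force"])
a=manip.capture("top")["img"];b=manip.capture("side")["img"]
cv2.imwrite("pics/b.png",cv2.cvtColor(np.hstack([a[100:400,50:430],b[60:360,160:500]]),cv2.COLOR_RGB2BGR))
E
```

```text
[474.12214166 -57.62911797 177.65016422] [-0.33052317  0.44537024  0.20598978]
```

View pics/b.png

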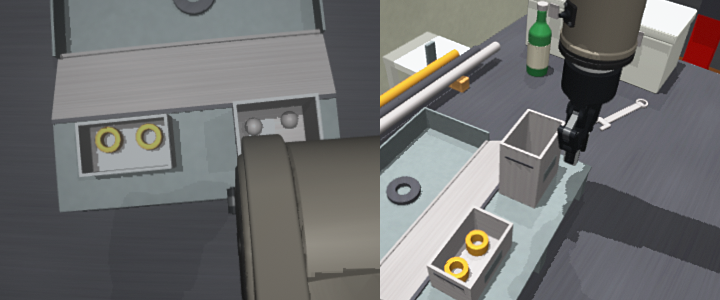

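The fingers stand clear behind the rear face of the tall bin (crop, right half, fingertips at about (570,155)). Next I'll push slowly.

Request:
send_rows(rows="0.8 0 0 0 0 0;1.4 0 0 0 0 0;1.8 0 0 0 0 0;2.2 0 0 0 0 0;2.6 0 0 0 0 0;3 0 0 0 0 0;3.3 0 0 0 0 0;3.6 0 0 0 0 0;3.9 0 0 0 0 0;4.2 0 0 0 0 0")

```text
time_s: 3.6
eef_pos: [515.5, -53.5, 176.4]
orientation: [-3.142, -0.0, 0.09]
force: [-2.5, 0.8, 2.2]
gripper_width: 0.344
finger_force: 1.4
```

Request:
send_rows(rows="0.4 0 -0.1 0 0 0;0.8 0 -0.2 0 0 0;1.2 0 -0.3 0 0 0;1.6 0 -0.4 0 0 0;2 0 -0.5 0 0 0;2.4 0 -0.6 0 0 0;2.7 0 -0.7 0 0 0;3 0 -0.8 0 0 0;3.3 0 -0.9 0 0 0;3.6 0 -1 0 0 0")

```text
time_s: 4.6
eef_pos: [551.4, -50.3, 186.4]
orientation: [-3.142, -0.0, 0.09]
force: [-0.8, 0.2, 0.8]
gripper_width: 0.348
finger_force: 0.2
```

```bash
python3 - <<'E'
from h import *
b=manip.capture("side")["img"]
cv2.imwrite("pics/c.png",cv2.cvtColor(b[60:360,60:500],cv2.COLOR_RGB2BGR))
E
```

```text
(no output)
```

View pics/c.png

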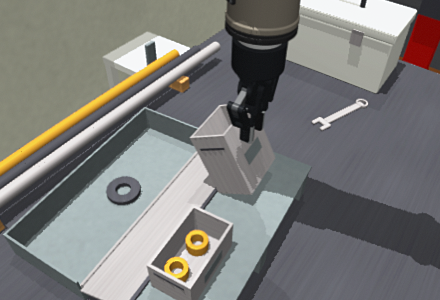

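The bin is tilting over the bar by roughly 25–30°, around (235,150) in the crop, with the fingers on its rear face. I'll keep pushing.

Request:
send_rows(rows="0.4 0 0 0 0 0;0.8 0 0 0 0 0;1.2 0 0 0 0 0;1.6 0 0 0 0 0;2 0 0 0 0 0;2.4 0 0 0 0 0;2.8 0 0 0 0 0;3.2 0 0 0 0 0;3.5 0 0 0 0 0;3.8 0 0 0 0 0")

```text
time_s: 5.65
eef_pos: [589.3, -46.8, 186.3]
orientation: [-3.142, 0.0, 0.09]
force: [-0.7, -0.6, 0.4]
gripper_width: 0.351
finger_force: 0.0
```

```bash
python3 - <<'E'
from h import *
b=manip.capture("side")["img"]
cv2.imwrite("pics/d.png",cv2.cvtColor(b[60:360,60:500],cv2.COLOR_RGB2BGR))
E
```

```text
(no output)
```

View pics/d.png

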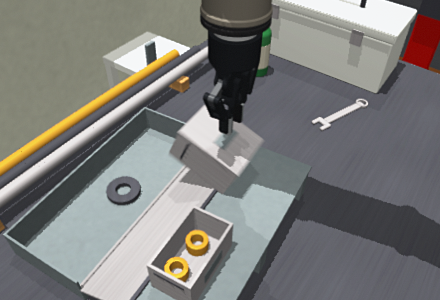

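The bin is now tipped about 55° and may be falling. I'll push a little more, then look.

Request:
send_rows(rows="0.5 0 0 0 0 0;1 0 0 0 0 0;1.5 0 0 0 0 0;2 0 0 0 0 0;2 0 0 0 0 0;2 0 0 0 0 0;2 0 0 0 0 0;2 0 0 0 0 0")

```text
time_s: 6.5
eef_pos: [608.8, -45.1, 186.4]
orientation: [3.142, 0.0, 0.09]
force: [1.2, -0.4, -0.1]
gripper_width: 0.353
finger_force: 0.0
```

Request:
send_rows(rows="-3 0 -3 0 0 0;-7 0 -5 0 0 0;-12 0 -7 0 0 0;-16 0 -7 0 0 0;-16 6 -7 0 0 0;-16 11 -7 0 0 0;-16 16 -7 0 0 0;-16 20 -7 0 0 0;-16 24 -7 0 0 0;-16 24 -7 0 0 0")

```text
time_s: 7.5
eef_pos: [470.1, -303.9, 256.0]
orientation: [3.14, 0.0, 0.084]
force: [0.0, 0.9, -0.1]
gripper_width: 0.351
finger_force: 0.0
```

```bash
python3 - <<'E'
from h import *
a=manip.capture("top")["img"];b=manip.capture("side")["img"]
cv2.imwrite("pics/e.png",cv2.cvtColor(np.hstack([a[0:340,80:430],b[100:440,60:460][:320] if 0 else np.pad(b[80:420,60:460],((0,0),(0,0),(0,0)))]),cv2.COLOR_RGB2BGR))
E
```

```text
(no output)
```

View pics/e.png

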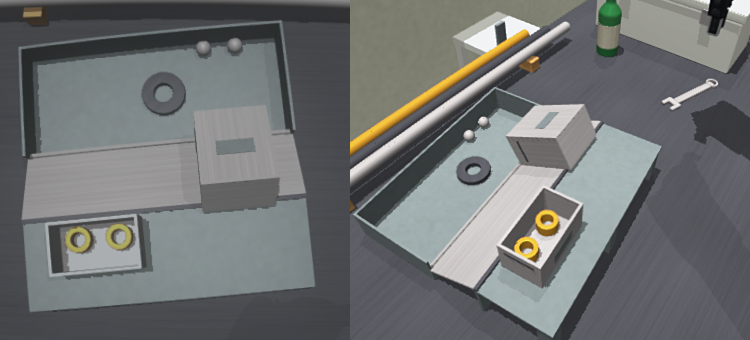

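The bin lies on its side on the ramp with its mouth towards the tray. Both balls are in the tray at (204,47) and (235,45) in the left half, and the low bin has not moved. I'll check that everything is at rest.

Request:
send_rows(rows="0 0 0 0 0 0;0 0 0 0 0 0;0 0 0 0 0 0;0 0 0 0 0 0;0 0 0 0 0 0;0 0 0 0 0 0;0 0 0 0 0 0;0 0 0 0 0 0;0 0 0 0 0 0;0 0 0 0 0 0")

```text
time_s: 8.6
eef_pos: [471.1, -298.4, 256.3]
orientation: [-3.141, 0.0, 0.09]
force: [-0.3, -0.1, 0.0]
gripper_width: 0.351
finger_force: 0.0
```

```bash
python3 - <<'E'
from h import *
def look():
    p=manip.capture("top");q=manip.capture("side")
    for k in("tall_bin_mid","low_bin_mid","ball_a_center"):
        print(k,[(o["score"],o["rect"]) for o in manip.outline_of(p,k)[:2]])
    return p["img"],q["img"]
a,b=look()
for _ in range(10): manip.capture("top")
a2,b2=look()
print(np.abs(a.astype(int)-a2)[:340,80:430].max(),np.abs(b.astype(int)-b2)[80:,60:460].max())
cv2.imwrite("pics/f.png",cv2.cvtColor(np.hstack([a2[0:340,80:430],b2[80:420,60:460]]),cv2.COLOR_RGB2BGR))
E
```

```text
tall_bin_mid [(0.76, [272.4, 106.8, 87.1, 107.2])]
low_bin_mid [(0.78, [125.5, 212.4, 101.6, 64.7])]
ball_a_center [(0.63, [308.8, 37.5, 14.4, 14.4])]
tall_bin_mid [(0.81, [273.5, 107.0, 87.2, 107.5])]
low_bin_mid [(0.56, [123.2, 213.5, 105.6, 62.0])]
ball_a_center [(0.45, [308.1, 35.1, 15.5, 16.2])]
4 21
```

View pics/f.png

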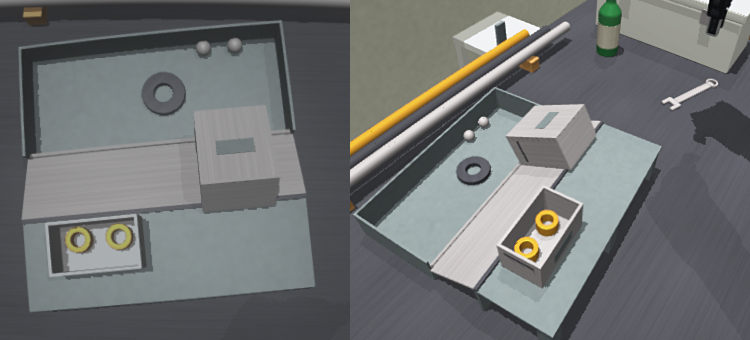

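The second view matches the first: bin on the ramp, both balls in the tray at (204,47) and (235,45), nothing moving. I'll hand it in.

```bash
python3 -c "
from station import manip
print(manip.close_job())"
```

```text
the job is handed in; nothing more can be done
None
```

The tall bin is tipped and lies on its side on the ramp with its mouth to the tray, both balls are in the tray, the low bin is untouched, and the job is handed in; no verdict was returned.

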